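Bolt in the filter cartridge and tug-test it

TASK

Push the white filter cartridge fully home in its dock and slide the red-tabbed bolt all the way across in front of it. Then prove that the bolt holds: from behind, draw the orange tab on the cartridge slowly towards the dock's open front until the needle stands in the green band, keep it there for a full second without going into the red, and ease the tab back to rest without letting it snap. Do not knock the blue-capped bottle that stands loose beside the dock.

Things in the scene. Friction and masses are not known exactly. Their poses are not given: they have to be found in the camera images.
- dock: Grey fixed dock, 225 x 100 mm, side walls 45 mm high. Origin: centre of its underside. x points from its open front to its rear block (55 mm high), y to the bolt's side. Bolt guide 48 mm high at dock x -75, y 49 to 79 mm. In the room: a tall centrifuge to the left (corner near world x 0.58, y -0.10; come round its near side) and a 0.3 m pipette stand near x 0.26, y -0.30.
- cartridge (a joint): How far the white cartridge (130 x 70 x 62 mm, flat top 75 mm above the bench) stands out to the dock's -x, m: 0 fully home against the rear (it then spans dock x -65 to +65 mm); starts 20 to 45 mm out. Slides with about 3 N of friction, stays where left; can be pushed by its front face or by the orange tab.
- bolt (a joint): Travel of the bolt, m: 0 drawn back, clear of the cartridge; 0.050 fully across (stop). It slides along the dock's -y with about 2 N of friction, and passes only when the cartridge is home; across, it holds the cartridge with 2 mm of play.
- pull (a joint): Travel of the orange tab on the cartridge, m, along the dock's -x against a spring of 500 N/m (stop at 0.044). 0 at rest; the needle on its side stands in the yellow band up to 0.020 (10 N), in the green band from 0.020 to 0.030 (15 N), beyond that in the red. Unless the bolt holds the cartridge, the cartridge slides out before the needle gets there.
- tab_mid (a point): Centre of the orange upright pull tab on the cartridge's top: a plate 10 mm thick (dock x), 50 mm wide (y), its top edge 122 mm above the bench, this point 101 mm above the bench. Behind it (dock +x) the cartridge's top is bare and flat for at least 55 mm. It moves with the cartridge and the pull.
- bolt_tab (a point): Centre of the red thumb tab that stands on the steel bolt at the dock's front, 70 mm above the bench: 30 mm (dock x) by 14 mm (dock y) by 36 mm high, its underside 51 mm above the bench; the bolt's bar beneath it, top 40 mm above the bench, reaches 28 mm beyond it to dock +y.
- blue_bottle: Media bottle with blue cap, 69 mm wide, 128 mm high, loose; a bystander. Origin at the centre of its foot.

How it is judged (in metres and radians):
On the way, in this order (a step that is already met when the one before it is completed fails the run):
1. the cartridge is fully home (within 4 mm) (value of joint cartridge below 0.004 m), for 0.1 s.
2. the bolt is across (at least 44 of 50 mm) with the cartridge home (value of joint bolt above 0.044 m and value of joint cartridge below 0.005 m), for 0.2 s.
3. with the bolt across, the tab is pulled into the green band (19 to 31 mm) and kept there for 0.7 s while the cartridge stays in (value of joint pull between 0.019 and 0.031 m and value of joint bolt above 0.044 m and value of joint cartridge below 0.006 m), for 0.7 s.
At the end, for the whole second after the job is handed in: The cartridge is home (within 6 mm, its play behind the bolt included), the bolt is across (at least 44 of 50 mm) and the orange tab is back at rest (within 4 mm) (value of joint cartridge below 0.006 m and value of joint bolt above 0.044 m and value of joint pull below 0.004 m); the robot touches nothing.
It fails at once if the tab is pulled well into the red (over 33 mm, 16.5 N) (value of joint pull above 0.033 m).
It fails at once if the tab snaps back (faster than 0.5 m/s) (velocity of joint pull below -0.5 m/s).
It fails at once if the blue-capped bottle is shoved (over 20 mm) or tipped (distance of blue_bottle from where it was at the start of the episode above 0.02 m or angle between blue_bottle's own z axis and vertical above 0.3 rad).
It also fails if it takes over 56 s, if anything falls off the work surface, if the arm or the gripper's body presses on something with over 40 N, if the wrist force passes 120 N, or if a joint passes its speed limit or range.

ROBOT

A 7-joint arm with a two-finger parallel gripper is mounted at the origin on a cart in front of the work surface, level with it; the furniture and walls round the work are solid. World frame = base frame: x ahead of the robot, y to its left, z up, the work surface at z = 0. Lengths are in mm, angles in rad, forces in N, time in s.
With the tool pointing down it reaches from about 400 to 875 mm from the base axis. Payload 6.5 kg.
Tool frame: the origin (TCP) lies on the centre line of the jaws, within the pads' length; the fingertips stand 8 mm ahead of it and the grasp point (between the pads) lies 11 mm behind it; z points along the fingers, y is the line along which they close (so a half turn about z gives the same grasp; the last joint's range is limited). The gripper opens to 88 mm and grips with 3 to 60 N. Pads are 18 mm wide; open, the fingers measure 123 mm over their backs; the gripper's body (75 mm by 187 mm) begins 45 mm behind the grasp point.
Start: joints at [-1.243, 0.536, -0.004, 1.538, 0.003, 1.067, -0.071], TCP at [249.399, 600.242, 246.716] pointing down, gripper open.
Joint ranges: [-2.7, 2.7], [-0.37, 2.16], [-1.27, 1.26], [0.24, 2.4], [-1.31, 4.45], [0.19, 1.91], [-2.76, 2.76]. Speed limits (rad/s): [2.39, 2.39, 3.14, 3.14, 3.14, 3.14, 3.14].

INTERFACE

Orientations are given as [roll, pitch, yaw] about the fixed x, y, z axes, in that order (R = Rz(yaw) Ry(pitch) Rx(roll)).
In Python, from cell import env, imaging, job gives the robot as it stands.
- The arm moves only by the shell command python3 -m handwheel 'ROWS' [FORCE]. ROWS is JSON, a list of rows, each an object of numbers: "tx", "ty", "tz": the shift along the tool's x, y, z in m; "wx", "wy", "wz": the turn, a rotation vector about the tool's x, y, z in degrees; "grip": the closure in counts, from 0 (fully open) to 255 (shut). A call has 1 to 12 rows; each row shifts and turns the commanded pose from where the row before left it, along the tool's axes as they then stand; what a row does not reach is not made up. A row lasts 1/8 s, in which the tool goes at most 62.5 mm and 10.7 degrees, less where a joint would pass 70% of its speed; a pose out of reach is approached as far as the arm can. A call with a gripper value outside its range is refused whole. The fingers move at their own pace and stop on an object; FORCE is the grip in N (left out, the last holds). Time passes only in rows, so rows that do not move let the fingers close. It gives the time, the measured TCP pose, the force, the opening and the grip force at its end, in the units of the state.
- env.observe(): the state, without advancing time (a new reading comes with each control period).
- imaging.capture(name): name is "scene" or "top" or "wrist"; returns the picture (480x640x3 uint8, red, green, blue); there is no depth.
- imaging.get_calibration(name): a dict with "fov_y" (degrees; the focal length in pixels is half the picture's height over the tangent of half this angle, whatever the lens; pixels are square), "cx", "cy" (the principal point, pixels), "dist_coeffs" ([k1, k2, p1, p2, k3] as OpenCV has them; the pictures are not rectified), "R" (3x3) and "t" (3): a world point X has camera coordinates R X + t. Camera axes: x right, y down, z forward; pixel columns grow to the right and rows downward; lengths in mm; the calibration is good to about 2 mm. A picture is of the moment at which its call begins: read the wrist's pose just before it. get_calibration takes no time and is no camera call; for the wrist camera it gives the pose at the moment of the call.
- job.finish_job(): hands the job in; it is judged then, once.
Trained networks look in the newest picture that a camera, given by its name, has taken for a name from the list of things; names that differ only in an ending like _2 or _b are one class to them, and where a whole thing is asked for, a point or a joint stands for the part that bears it (a point fixed in the world has none). Each returns a list of dicts, best first, with "p" (0 to 1); they miss things now and then, are a little off and sometimes report something else, mostly with a low value. They report only what shows in the picture. A call takes as long as a camera call.
- imaging.look_for(target, camera): "xy" ([column, row] in pixels, amid what is visible of it).
- imaging.masks_of(target, camera): "mask" (480x640 bool, what is visible of it) and "xy" ([column, row] in pixels, amid what is visible of it).
- imaging.mark_of(target, camera): "xy" ([column, row] in pixels: a listed point, or the origin of a listed thing).
The state is a dict: "time_s": time; "joint_positions": joint angles; "joint_vel": joint speeds; "tau": joint torques, N m; "tool_pos": TCP position; "tool_rot": TCP orientation; "wrist_force": force on the tool from outside, world axes, zero at the start; "moment": the same for the moment, N m; "grip_width": finger opening in mm; "finger_force": force on a finger pad.
Only numpy, scipy, OpenCV 4.12 (cv2) and the standard library are available. Lean on these libraries where they do the work, as an engineer would, in place of code of your own. Each camera call takes 0.05 s, during which the arm holds its last target. There are 200 camera calls.

## Working session

There is one attempt and no reset: what is moved stays moved. The work goes in short steps, Python scripts to look and compute and a shell command to move; the robot and the scene stay as the last step left them, time stands still between calls to the robot, and variables do not carry over. Pictures are saved under pics/ and viewed, at most 10 in all, crops included, and the job is handed in when it is done.

```bash
mkdir -p pics; ls; python3 - <<'E'
from cell import env, imaging, job
import cv2, numpy as np
s=env.observe(); print({k:np.round(v,3).tolist() for k,v in s.items()})
for c in ("scene","top"):
    im=imaging.capture(c); cv2.imwrite(f"pics/{c}0.png",im[:,:,::-1])
    k=imaging.get_calibration(c); print(c,{a:np.round(b,4).tolist() for a,b in k.items()})
    for t in ("dock","tab_mid","bolt_tab","blue_bottle"):
        print(t,[(np.round(d["xy"],1).tolist(),round(d["p"],2)) for d in imaging.mark_of(t,c)][:3])
E
```

```text
pics
{'time_s': 0.0, 'joint_positions': [-1.243, 0.537, -0.004, 1.539, 0.003, 1.067, -0.071], 'joint_vel': [-0.002, 0.0, 0.001, -0.001, -0.0, 0.001, 0.001], 'tau': [-0.0, -57.098, 0.991, -25.161, -0.056, 0.018, 0.0], 'tool_pos': [249.207, 599.684, 245.872], 'tool_rot': [-3.14, 0.0, 2.748], 'wrist_force': [-0.335, -0.047, -1.653], 'moment': [0.006, -0.022, -0.008], 'finger_force': 0.0, 'grip_width': 88.073}
scene {'fov_y': 52.8908, 'cx': 320.0268, 'cy': 235.2484, 'dist_coeffs': [-0.0635, 0.0, 0.0, 0.0, 0.0], 'R': [[0.8455, -0.5336, 0.0187], [-0.2969, -0.499, -0.8142], [0.4438, 0.6828, -0.5803]], 't': [-541.6593, 123.0216, 820.6887]}
dock [([352.2, 327.2], 0.72)]
tab_mid [([341.4, 285.7], 0.89)]
bolt_tab [([324.1, 255.0], 0.67), ([341.2, 282.2], 0.38)]
blue_bottle [([279.6, 226.7], 0.68), ([325.7, 253.8], 0.34)]
top {'fov_y': 49.7166, 'cx': 330.9981, 'cy': 236.0913, 'dist_coeffs': [-0.1205, 0.0, 0.0, 0.0, 0.0], 'R': [[0.003, -0.9994, -0.0356], [-0.9876, 0.0026, -0.1572], [0.1572, 0.0356, -0.9869]], 't': [-190.8741, 500.9328, 881.8772]}
dock [([416.7, 250.8], 0.73)]
tab_mid [([420.9, 252.4], 0.78)]
bolt_tab [([357.6, 236.1], 0.77)]
blue_bottle [([243.5, 227.3], 0.96)]
```

View pics/scene0.png

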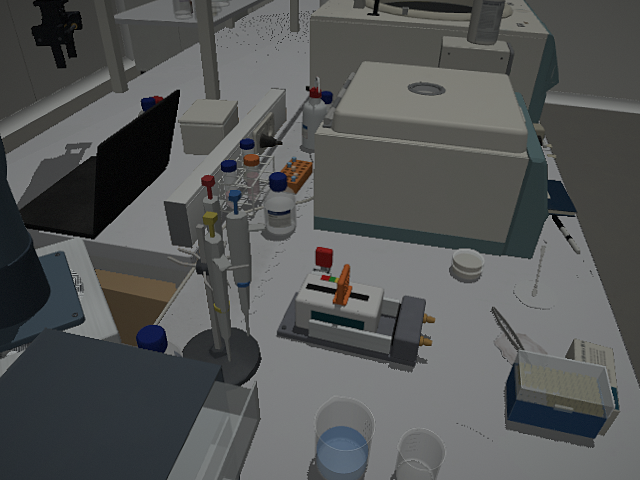

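View pics/top0.png

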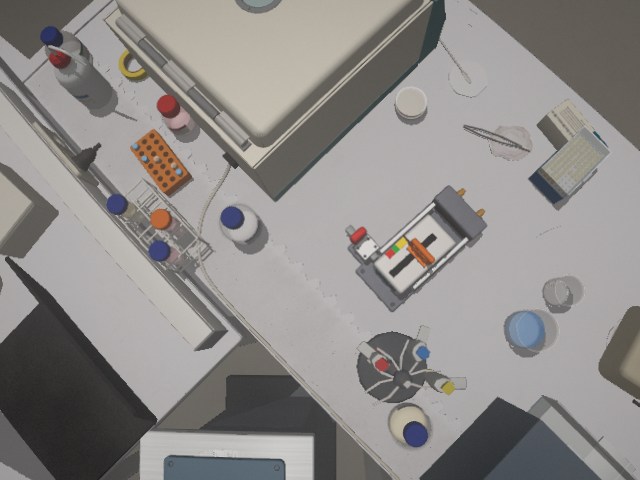

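```bash
cat > h.py <<'E'
from cell import env, imaging, job
import cv2, numpy as np
def K(k):
    f=240/np.tan(np.radians(k["fov_y"]/2)); return np.array([[f,0,k["cx"]],[0,f,k["cy"]],[0,0,1]])
def ray(k,xy):
    u=cv2.undistortPoints(np.array([[xy]],float),K(k),np.array(k["dist_coeffs"],float))[0,0]
    R=np.array(k["R"]);t=np.array(k["t"]); return -R.T@t, R.T@np.array([u[0],u[1],1])
def atz(k,xy,z):
    o,d=ray(k,xy); return o+d*(z-o[2])/d[2]
def proj(k,X):
    return cv2.projectPoints(np.array(X,float).reshape(-1,3),cv2.Rodrigues(np.array(k["R"]))[0],np.array(k["t"],float),K(k),np.array(k["dist_coeffs"],float))[0].reshape(-1,2)
E
python3 - <<'E'
from h import *
P={"scene":dict(tab=(341.4,285.7),bolt=(324.1,255),bot=(279.6,226.7),dock=(352.2,327.2)),"top":dict(tab=(420.9,252.4),bolt=(357.6,236.1),bot=(243.5,227.3),dock=(416.7,250.8))}
Z=dict(tab=101,bolt=70,bot=0,dock=0)
for c in P:
    k=imaging.get_calibration(c)
    for n in P[c]: print(c,n,atz(k,P[c][n],Z[n]).round(1))
E
```

```text
scene tab [ 459.2 -344.7  101. ]
scene bolt [ 499.7 -234.1   70. ]
scene bot [521.2 -26.9   0. ]
scene dock [ 484.5 -347.5    0. ]
top tab [ 463.3 -340.1  101. ]
top bolt [ 495.5 -237.3   70. ]
top bot [523.8 -26.    0. ]
top dock [ 479.1 -346.5    0. ]
```

```bash
python3 - <<'E'
from h import *
ks=imaging.get_calibration("scene");kt=imaging.get_calibration("top")
for n,p in dict(lapR=(180,92),lapL=(100,187),redtip=(208,182),ctop=(330,125),cbot=(316,228),post=(212,95)).items():
    for z in (0,100,200,300):
        X=atz(ks,p,z); print(n,X.round(),proj(kt,X).round()[0])
# dock footprint check, project model at yaw guess, both views
from scipy.optimize import least_squares
E
python3 - <<'E'
import cv2
im=cv2.imread('pics/top0.png')[170:320,330:510]
cv2.imwrite('pics/topcrop.png',cv2.resize(im,None,fx=4,fy=4,interpolation=cv2.INTER_CUBIC))
E
```

```text
lapR [620. 912.   0.] [-151.  188.]
lapR [536. 622. 100.] [-95. 214.]
lapR [453. 332. 200.] [ -5. 251.]
lapR [369.  42. 300.] [140. 306.]
lapL [226. 347.   0.] [ 47. 383.]
lapL [210. 154. 100.] [120. 405.]
lapL [193. -40. 200.] [219. 433.]
lapL [ 177. -233.  300.] [358. 468.]
redtip [462. 235.   0.] [108. 260.]
redtip [405.  61. 100.] [178. 287.]
redtip [ 349. -114.  200.] [273. 324.]
redtip [ 292. -288.  300.] [403. 372.]
ctop [920. 384.   0.] [62. 45.]
ctop [785. 184. 100.] [124.  77.]
ctop [651. -15. 200.] [213. 123.]
ctop [ 516. -215.  300.] [343. 192.]
cbot [586. -71.   0.] [268. 195.]
cbot [ 508. -193.  100.] [331. 226.]
cbot [ 430. -315.  200.] [414. 266.]
cbot [ 353. -438.  300.] [523. 321.]
post [707. 823.   0.] [-119.  149.]
post [608. 548. 100.] [-60. 176.]
post [510. 273. 200.] [ 31. 215.]
post [412.  -1. 300.] [174. 273.]
```

View pics/topcrop.png

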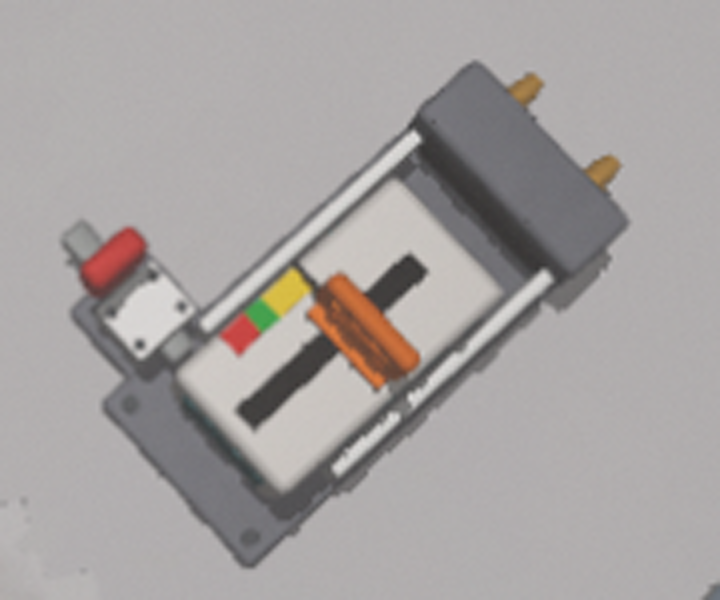

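```bash
python3 - <<'E'
from h import *
from scipy.optimize import least_squares
kt=imaging.get_calibration("top");ks=imaging.get_calibration("scene")
px=np.array([(356.75,271.25),(392.5,311.25),(448.75,185.5),(487,225.5)])
M=np.array([(-112.5,50,8),(-112.5,-50,8),(112.5,50,55),(112.5,-50,55)],float)
def W(p,M):
    c,s=np.cos(p[2]),np.sin(p[2]); return M@np.array([[c,s,0],[-s,c,0],[0,0,1]])+[p[0],p[1],0]
r=least_squares(lambda p:(proj(kt,W(p,M))-px).ravel(),[480,-347,-.85]); p=r.x
print(p,np.degrees(p[2]),r.fun.round(1)); 
def D(X):
    c,s=np.cos(p[2]),np.sin(p[2]); d=X[:2]-p[:2]; return (d@[c,s],d@[-s,c])
tab=[atz(ks,(341.4,285.7),101),atz(kt,(420.9,252.4),101)]; bolt=[atz(ks,(324.1,255),70),atz(kt,(357.6,236.1),70)]
print([np.round(D(x),1) for x in tab+bolt])
f=[(375.5,264),(401,292.5)]  # cartridge front top corners
print([np.round(D(atz(kt,q,75)),1) for q in f])
# tab top edge corners
for q in [(338,275),(415,365)]: print(np.round(D(atz(kt,(q[0]/4+330,q[1]/4+170),122)),1))
E
```

```text
[ 478.55349043 -349.63889612   -0.83787346] -48.006613078177814 [-2.2  0.3 -0.3  1.8  0.5 -1.8  1.9 -0.4]
[array([-16.7, -11.1]), array([-17.3,  -5. ]), array([-71.7,  93. ]), array([-72.2,  87.7])]
[array([-82.4,  31.9]), array([-83.1, -31.7])]
[-13.7  17.9]
[-15.8 -29.1]
```

```bash
python3 -m handwheel '[{"tz":-0.03,"ty":-0.02},{"tz":-0.03,"ty":-0.05},{"ty":-0.05},{"ty":-0.05},{"ty":-0.02,"tx":-0.02,"wz":3},{"tx":-0.040,"wz":5},{"tx":-0.040,"wz":5},{"tx":-0.040,"wz":5},{"tx":-0.040,"wz":5},{"tx":-0.040,"wz":5},{"tx":-0.040,"wz":5},{"tx":-0.040,"wz":5}]' 30
```

```text
invalid input
```

```bash
python3 -m handwheel '[{"tx":0,"ty":-0.02,"tz":-0.03,"wx":0,"wy":0,"wz":0,"grip":0}]' 30; python3 -m handwheel; python3 -m handwheel '[{"tz":-0.01}]'
```

```text
time_s: 0.62
tool_pos: [241.3, 580.8, 274.6]
tool_rot: [-3.137, 0.0, 2.748]
wrist_force: [0.0, -0.0, 0.6]
grip_width: 88.1
finger_force: 0.0invalid input
invalid input
```

```bash
python3 -m handwheel '[{"tx":0,"ty":-0.05,"tz":-0.03,"wx":0,"wy":0,"wz":0,"grip":0},{"tx":0,"ty":-0.05,"tz":0,"wx":0,"wy":0,"wz":0,"grip":0},{"tx":0,"ty":-0.05,"tz":0,"wx":0,"wy":0,"wz":0,"grip":0},{"tx":-0.02,"ty":-0.02,"tz":0,"wx":0,"wy":0,"wz":3,"grip":0},{"tx":-0.04,"ty":0,"tz":0,"wx":0,"wy":0,"wz":5,"grip":0},{"tx":-0.04,"ty":0,"tz":0,"wx":0,"wy":0,"wz":5,"grip":0},{"tx":-0.04,"ty":0,"tz":0,"wx":0,"wy":0,"wz":5,"grip":0},{"tx":-0.04,"ty":0,"tz":0,"wx":0,"wy":0,"wz":5,"grip":0},{"tx":-0.04,"ty":0,"tz":0,"wx":0,"wy":0,"wz":5,"grip":0},{"tx":-0.04,"ty":0,"tz":0,"wx":0,"wy":0,"wz":5,"grip":0},{"tx":-0.04,"ty":0,"tz":0,"wx":0,"wy":0,"wz":5,"grip":0},{"tx":-0.04,"ty":0,"tz":0,"wx":0,"wy":0,"wz":5,"grip":0}]'
```

```text
time_s: 2.12
tool_pos: [424.9, 202.0, 307.0]
tool_rot: [3.141, -0.0, 1.995]
wrist_force: [0.1, -0.2, -0.5]
grip_width: 88.3
finger_force: 0.0
```

```bash
python3 -m handwheel '[{"tx":-0.041,"ty":0,"tz":0,"wx":0,"wy":0,"wz":5,"grip":0},{"tx":-0.041,"ty":0,"tz":0,"wx":0,"wy":0,"wz":5,"grip":0},{"tx":-0.041,"ty":0,"tz":0,"wx":0,"wy":0,"wz":5,"grip":0},{"tx":-0.041,"ty":0,"tz":0,"wx":0,"wy":0,"wz":5,"grip":0},{"tx":-0.041,"ty":0,"tz":0,"wx":0,"wy":0,"wz":5,"grip":0},{"tx":-0.041,"ty":0,"tz":0,"wx":0,"wy":0,"wz":5,"grip":0},{"tx":-0.041,"ty":0,"tz":0,"wx":0,"wy":0,"wz":5,"grip":0},{"tx":-0.041,"ty":0,"tz":0,"wx":0,"wy":0,"wz":5,"grip":0},{"tx":-0.041,"ty":0,"tz":0,"wx":0,"wy":0,"wz":5,"grip":0},{"tx":-0.035,"ty":0.02,"tz":0,"wx":0,"wy":0,"wz":6,"grip":0},{"tx":-0.02,"ty":0.02,"tz":0,"wx":0,"wy":0,"wz":8,"grip":0},{"tx":0,"ty":0,"tz":0,"wx":0,"wy":0,"wz":8.8,"grip":0}]'
python3 - <<'E'
from h import *
s=env.observe(); print(np.round(s["tool_pos"],1),np.round(s["tool_rot"],3))
k=imaging.get_calibration("wrist"); im=imaging.capture("wrist"); cv2.imwrite("pics/w1.png",im[:,:,::-1])
for t in ("dock","tab_mid","bolt_tab"):
    z=dict(dock=0,tab_mid=101,bolt_tab=70)[t]
    print(t,[(np.round(d["xy"],1).tolist(),round(d["p"],2),atz(k,d["xy"],z).round(1)) for d in imaging.mark_of(t,"wrist")][:3])
print(np.round(k["R"],3),np.round(k["t"],1))
E
```

```text
time_s: 3.62
tool_pos: [467.4, -224.7, 307.0]
tool_rot: [3.14, 0.001, 0.806]
wrist_force: [0.2, -0.6, -0.9]
grip_width: 88.0
finger_force: 0.0
[ 467.4 -224.7  307. ] [3.14e+00 1.00e-03 8.06e-01]
dock [([393.9, 268.1], 0.83, array([ 482.3, -351. ,    0. ]))]
tab_mid [([398.7, 302.8], 0.91, array([ 468.6, -343.4,  101. ]))]
bolt_tab [([348.1, 203.6], 0.76, array([ 499. , -237.4,   70. ])), ([229.5, 46.8], 0.42, array([519.7, -50.5,  70. ]))]
[[ 0.721 -0.692  0.003]
 [-0.669 -0.696  0.261]
 [-0.178 -0.19  -0.965]] [-495.2  104.7  486.6]
```

View pics/w1.png

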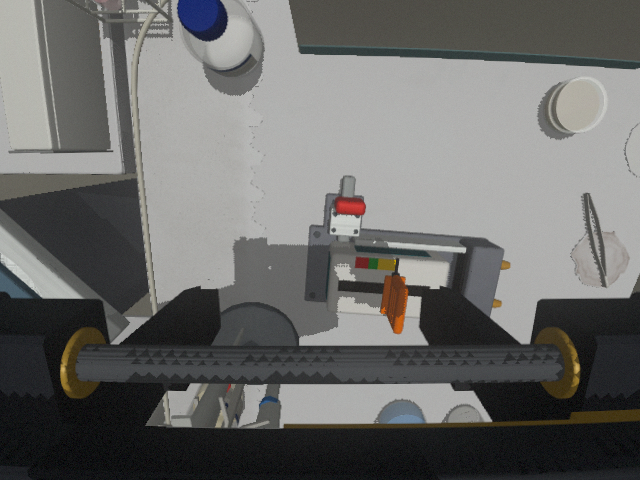

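```bash
python3 -m handwheel '[{"tx":0,"ty":0,"tz":0,"wx":0,"wy":0,"wz":4.2,"grip":0},{"tx":-0.04,"ty":0.043,"tz":0,"wx":0,"wy":0,"wz":0,"grip":0},{"tx":-0.042,"ty":0.043,"tz":0,"wx":0,"wy":0,"wz":0,"grip":0},{"tx":0,"ty":0,"tz":0.05,"wx":0,"wy":0,"wz":0,"grip":0},{"tx":0,"ty":0,"tz":0.05,"wx":0,"wy":0,"wz":0,"grip":0},{"tx":0,"ty":0,"tz":0.03,"wx":0,"wy":0,"wz":0,"grip":0},{"tx":0,"ty":0,"tz":0,"wx":0,"wy":0,"wz":0,"grip":0}]'
python3 - <<'E'
from h import *
s=env.observe(); print(np.round(s["tool_pos"],1),np.round(s["tool_rot"],3))
k=imaging.get_calibration("wrist"); im=imaging.capture("wrist"); cv2.imwrite("pics/w2.png",im[:,:,::-1])
for t in ("tab_mid","bolt_tab"):
    z=dict(tab_mid=101,bolt_tab=70)[t]
    print(t,[(np.round(d["xy"],1).tolist(),round(d["p"],2),atz(k,d["xy"],z).round(1)) for d in imaging.mark_of(t,"wrist")][:3])
print(proj(k,[s["tool_pos"]]))
E
```

```text
time_s: 4.7
tool_pos: [463.9, -339.6, 175.0]
tool_rot: [-3.137, 0.001, 0.743]
wrist_force: [0.6, -0.6, 1.2]
grip_width: 88.3
finger_force: 0.0
[ 463.9 -339.6  175. ] [-3.137e+00  1.000e-03  7.430e-01]
tab_mid [([322.8, 264.5], 0.55, array([ 465.3, -342.7,  101. ]))]
bolt_tab [([240.0, 104.5], 0.75, array([ 500.4, -239.4,   70. ]))]
[[316.12258985 316.78058804]]
```

View pics/w2.png

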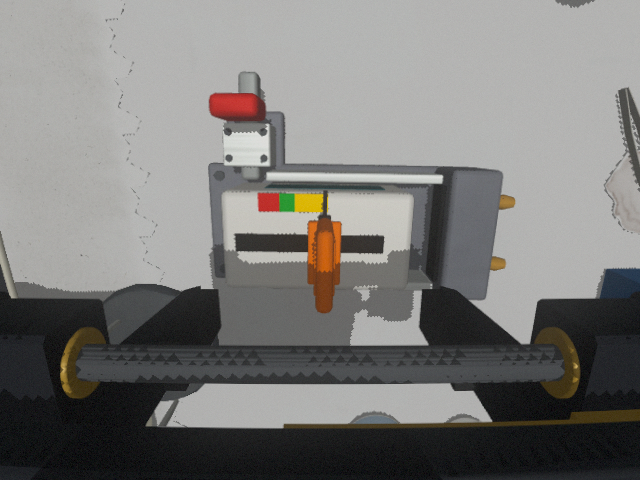

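```bash
python3 -m handwheel '[{"tx":0,"ty":0.001,"tz":0.04,"wx":0,"wy":0,"wz":0.6,"grip":0},{"tx":-0.002,"ty":0.001,"tz":0.03,"wx":0,"wy":0,"wz":0,"grip":0},{"tx":0,"ty":0,"tz":0.012,"wx":0,"wy":0,"wz":0,"grip":0},{"tx":0,"ty":0,"tz":0,"wx":0,"wy":0,"wz":0,"grip":0},{"tx":0,"ty":0,"tz":0,"wx":0,"wy":0,"wz":0,"grip":150}]' 30
python3 -m handwheel '[{"tx":0,"ty":0,"tz":0,"wx":0,"wy":0,"wz":0,"grip":200},{"tx":0,"ty":0,"tz":0,"wx":0,"wy":0,"wz":0,"grip":255},{"tx":0,"ty":0,"tz":0,"wx":0,"wy":0,"wz":0,"grip":255},{"tx":0,"ty":0,"tz":0,"wx":0,"wy":0,"wz":0,"grip":255},{"tx":0,"ty":0,"tz":0,"wx":0,"wy":0,"wz":0,"grip":255},{"tx":0,"ty":0,"tz":0,"wx":0,"wy":0,"wz":0,"grip":255}]' 30
```

```text
time_s: 5.48
tool_pos: [465.6, -344.5, 96.2]
tool_rot: [3.139, -0.001, 0.73]
wrist_force: [-0.0, 0.1, 0.0]
grip_width: 80.2
finger_force: 0.0
time_s: 6.22
tool_pos: [464.7, -343.9, 94.7]
tool_rot: [-3.142, 0.0, 0.73]
wrist_force: [-0.2, -0.3, -0.3]
grip_width: 20.0
finger_force: 0.0
```

```bash
python3 -m handwheel '[{"tx":0,"ty":0,"tz":0,"wx":0,"wy":0,"wz":0,"grip":255},{"tx":0,"ty":0,"tz":0,"wx":0,"wy":0,"wz":0,"grip":255},{"tx":0,"ty":0,"tz":0,"wx":0,"wy":0,"wz":0,"grip":255},{"tx":0,"ty":0,"tz":0,"wx":0,"wy":0,"wz":0,"grip":255}]' 30
```

```text
time_s: 6.72
tool_pos: [464.5, -343.7, 94.7]
tool_rot: [-3.141, -0.0, 0.73]
wrist_force: [-2.0, 1.6, 1.5]
grip_width: 9.5
finger_force: 30.0
```

```bash
python3 -m handwheel '[{"tx":0,"ty":0.005,"tz":0,"wx":0,"wy":0,"wz":0,"grip":255},{"tx":0,"ty":0.005,"tz":0,"wx":0,"wy":0,"wz":0,"grip":255},{"tx":0,"ty":0.004,"tz":0,"wx":0,"wy":0,"wz":0,"grip":255},{"tx":0,"ty":0.002,"tz":0,"wx":0,"wy":0,"wz":0,"grip":255},{"tx":0,"ty":0,"tz":0,"wx":0,"wy":0,"wz":0,"grip":255}]'
python3 -m handwheel '[{"tx":0,"ty":0.002,"tz":0,"wx":0,"wy":0,"wz":0,"grip":255},{"tx":0,"ty":0,"tz":0,"wx":0,"wy":0,"wz":0,"grip":255}]'
```

```text
time_s: 7.35
tool_pos: [475.7, -356.2, 94.7]
tool_rot: [3.141, 0.0, 0.73]
wrist_force: [-0.4, 0.9, -1.7]
grip_width: 10.0
finger_force: 30.0
time_s: 7.6
tool_pos: [476.7, -357.4, 94.7]
tool_rot: [-3.142, 0.0, 0.73]
wrist_force: [-2.4, 1.0, 0.5]
grip_width: 9.9
finger_force: 30.0
```

```bash
for i in 1; do python3 -m handwheel '[{"tx":0,"ty":0.002,"tz":0,"wx":0,"wy":0,"wz":0,"grip":255},{"tx":0,"ty":0,"tz":0,"wx":0,"wy":0,"wz":0,"grip":255}]'
python3 -m handwheel '[{"tx":0,"ty":0.002,"tz":0,"wx":0,"wy":0,"wz":0,"grip":255},{"tx":0,"ty":0,"tz":0,"wx":0,"wy":0,"wz":0,"grip":255}]'; done | grep -v rot
```

```text
time_s: 7.85
tool_pos: [478.1, -358.9, 94.7]
wrist_force: [-1.6, 1.3, 0.2]
grip_width: 9.6
finger_force: 30.0
time_s: 8.1
tool_pos: [479.5, -360.5, 94.7]
wrist_force: [-2.5, 1.9, -1.0]
grip_width: 9.6
finger_force: 30.0
```

```bash
(python3 -m handwheel '[{"tx":0,"ty":0.002,"tz":0,"wx":0,"wy":0,"wz":0,"grip":255},{"tx":0,"ty":0,"tz":0,"wx":0,"wy":0,"wz":0,"grip":255}]'
python3 -m handwheel '[{"tx":0,"ty":0.002,"tz":0,"wx":0,"wy":0,"wz":0,"grip":255},{"tx":0,"ty":0,"tz":0,"wx":0,"wy":0,"wz":0,"grip":255}]') | grep -v rot
```

```text
time_s: 8.35
tool_pos: [479.8, -360.8, 94.6]
wrist_force: [-6.0, 3.9, 4.3]
grip_width: 9.6
finger_force: 30.0
time_s: 8.6
tool_pos: [479.9, -360.9, 94.5]
wrist_force: [-9.3, 10.4, 12.2]
grip_width: 9.6
finger_force: 30.0
```

```bash
(python3 -m handwheel '[{"tx":0,"ty":-0.003,"tz":0,"wx":0,"wy":0,"wz":0,"grip":255},{"tx":0,"ty":0,"tz":0,"wx":0,"wy":0,"wz":0,"grip":255}]'
python3 -m handwheel '[{"tx":0,"ty":0,"tz":0,"wx":0,"wy":0,"wz":0,"grip":150},{"tx":0,"ty":0,"tz":0,"wx":0,"wy":0,"wz":0,"grip":150},{"tx":0,"ty":0,"tz":0,"wx":0,"wy":0,"wz":0,"grip":150},{"tx":0,"ty":0,"tz":0,"wx":0,"wy":0,"wz":0,"grip":150},{"tx":0,"ty":0,"tz":-0.04,"wx":0,"wy":0,"wz":0,"grip":150},{"tx":0,"ty":0,"tz":-0.04,"wx":0,"wy":0,"wz":0,"grip":150},{"tx":0,"ty":0,"tz":0,"wx":0,"wy":0,"wz":0,"grip":150}]') | grep -v rot
python3 - <<'E'
from h import *
s=env.observe(); print(np.round(s["tool_pos"],1),np.round(s["tool_rot"],3))
k=imaging.get_calibration("wrist"); im=imaging.capture("wrist"); cv2.imwrite("pics/w3.png",im[:,:,::-1])
for t in ("tab_mid","bolt_tab"):
    z=dict(tab_mid=101,bolt_tab=70)[t]
    print(t,[(np.round(d["xy"],1).tolist(),round(d["p"],2),atz(k,d["xy"],z).round(1)) for d in imaging.mark_of(t,"wrist")][:3])
E
```

```text
time_s: 8.85
tool_pos: [479.7, -360.7, 94.7]
wrist_force: [-3.6, 3.5, 1.3]
grip_width: 9.9
finger_force: 30.0
time_s: 9.72
tool_pos: [481.5, -362.6, 177.7]
wrist_force: [-0.3, 0.2, 0.9]
grip_width: 36.4
finger_force: 0.0
[ 481.5 -362.6  177.7] [ 3.136e+00 -2.000e-03  7.300e-01]
tab_mid [([316.7, 259.8], 0.75, array([ 482.7, -361.9,  101. ]))]
bolt_tab [([189.1, 103.0], 0.77, array([ 499.4, -237.9,   70. ])), ([312.9, 260.6], 0.26, array([ 473.4, -366.5,   70. ]))]
```

View pics/w3.png

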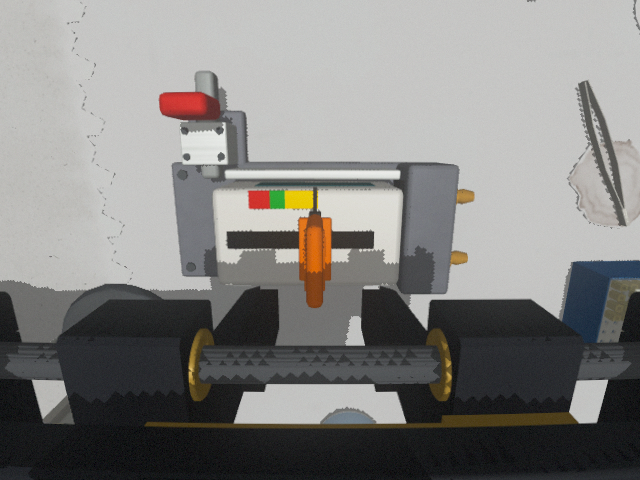

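```bash
python3 -m handwheel '[{"tx":0.044,"ty":-0.027,"tz":0,"wx":0,"wy":0,"wz":0,"grip":255},{"tx":0.044,"ty":-0.027,"tz":0,"wx":0,"wy":0,"wz":0,"grip":255},{"tx":0.044,"ty":-0.027,"tz":0,"wx":0,"wy":0,"wz":0,"grip":255},{"tx":0,"ty":0,"tz":0.04,"wx":0,"wy":0,"wz":0,"grip":255},{"tx":0,"ty":0,"tz":0.04,"wx":0,"wy":0,"wz":0,"grip":255},{"tx":0,"ty":0,"tz":0.021,"wx":0,"wy":0,"wz":0,"grip":255},{"tx":0,"ty":0,"tz":0,"wx":0,"wy":0,"wz":0,"grip":255},{"tx":0,"ty":0,"tz":0,"wx":0,"wy":0,"wz":0,"grip":255}]'
```

```text
time_s: 10.88
tool_pos: [524.9, -213.4, 74.7]
tool_rot: [3.14, -0.001, 0.73]
wrist_force: [-0.7, -0.5, 1.4]
grip_width: 0.2
finger_force: 0.0
```

```bash
(python3 -m handwheel '[{"tx":-0.01,"ty":0,"tz":0,"wx":0,"wy":0,"wz":0,"grip":255},{"tx":-0.006,"ty":0,"tz":0,"wx":0,"wy":0,"wz":0,"grip":255},{"tx":-0.006,"ty":0,"tz":0,"wx":0,"wy":0,"wz":0,"grip":255},{"tx":-0.006,"ty":0,"tz":0,"wx":0,"wy":0,"wz":0,"grip":255},{"tx":0,"ty":0,"tz":0,"wx":0,"wy":0,"wz":0,"grip":255}]'
python3 -m handwheel '[{"tx":-0.006,"ty":0,"tz":0,"wx":0,"wy":0,"wz":0,"grip":255},{"tx":-0.006,"ty":0,"tz":0,"wx":0,"wy":0,"wz":0,"grip":255},{"tx":-0.006,"ty":0,"tz":0,"wx":0,"wy":0,"wz":0,"grip":255},{"tx":0,"ty":0,"tz":0,"wx":0,"wy":0,"wz":0,"grip":255}]')|grep -v rot
```

```text
time_s: 11.5
tool_pos: [503.1, -231.8, 73.9]
wrist_force: [-0.7, -0.5, 0.1]
grip_width: 0.3
finger_force: 0.0
time_s: 12.0
tool_pos: [489.2, -244.1, 73.6]
wrist_force: [-0.6, -0.4, -0.5]
grip_width: 0.2
finger_force: 0.0
```

```bash
python3 - <<'E'
from h import *
for c in ("top","wrist"):
    im=imaging.capture(c)[:,:,::-1]; k=imaging.get_calibration(c)
    if c=="top": im=cv2.resize(im[140:320,310:510],None,fx=3,fy=3,interpolation=cv2.INTER_CUBIC)
    cv2.imwrite(f"pics/{c}4.png",im)
    print(c,[(np.round(d["xy"],1).tolist(),round(d["p"],2),atz(k,d["xy"],70).round(1)) for d in imaging.mark_of("bolt_tab",c)][:3])
a=cv2.imread("pics/top4.png");b=cv2.imread("pics/wrist4.png");b=cv2.resize(b,(320,240))
o=np.zeros((540,600,3),np.uint8);o[:]=a[:540,:600];o=np.hstack([o[:, :470],np.zeros((540,320,3),np.uint8)]);o[:240,470:]=b
cv2.imwrite("pics/m4.png",o)
E
```

```text
top [([366.2, 245.5], 0.76, array([ 479.3, -251.8,   70. ]))]
wrist [([321.6, 345.6], 0.73, array([ 479.7, -255.6,   70. ]))]
```

View pics/m4.png

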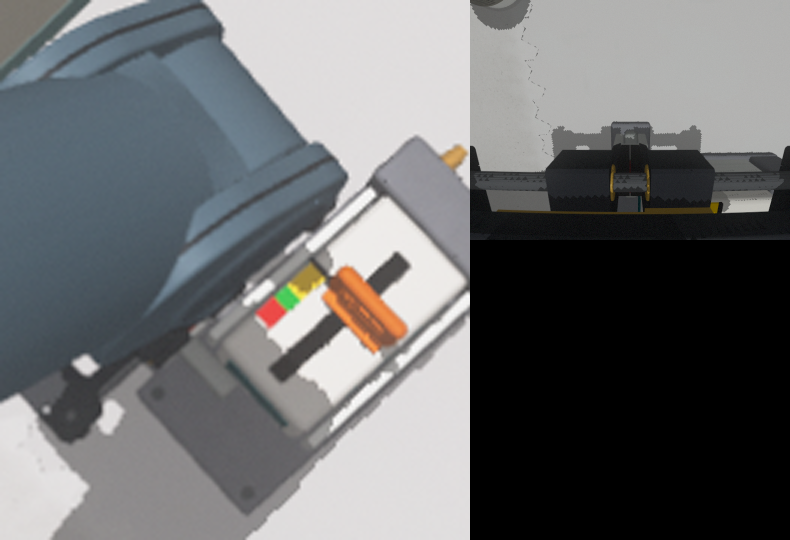

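```bash
(python3 -m handwheel '[{"tx":-0.006,"ty":0,"tz":0,"wx":0,"wy":0,"wz":0,"grip":255},{"tx":-0.006,"ty":0,"tz":0,"wx":0,"wy":0,"wz":0,"grip":255},{"tx":-0.004,"ty":0,"tz":0,"wx":0,"wy":0,"wz":0,"grip":255},{"tx":0,"ty":0,"tz":0,"wx":0,"wy":0,"wz":0,"grip":255}]'
python3 -m handwheel '[{"tx":-0.002,"ty":0,"tz":0,"wx":0,"wy":0,"wz":0,"grip":255},{"tx":-0.002,"ty":0,"tz":0,"wx":0,"wy":0,"wz":0,"grip":255},{"tx":0,"ty":0,"tz":0,"wx":0,"wy":0,"wz":0,"grip":255}]')|grep -v rot
```

```text
time_s: 12.7
tool_pos: [477.5, -254.6, 73.8]
wrist_force: [-0.2, -0.4, 0.4]
grip_width: 0.2
finger_force: 0.0
time_s: 13.08
tool_pos: [475.2, -256.8, 73.8]
wrist_force: [0.6, 0.8, -0.4]
grip_width: 0.5
finger_force: 0.6
```

```bash
(python3 -m handwheel '[{"tx":-0.002,"ty":0,"tz":0,"wx":0,"wy":0,"wz":0,"grip":255},{"tx":-0.002,"ty":0,"tz":0,"wx":0,"wy":0,"wz":0,"grip":255},{"tx":0,"ty":0,"tz":0,"wx":0,"wy":0,"wz":0,"grip":255}]'
python3 -m handwheel '[{"tx":-0.002,"ty":0,"tz":0,"wx":0,"wy":0,"wz":0,"grip":255},{"tx":0,"ty":0,"tz":0,"wx":0,"wy":0,"wz":0,"grip":255}]')|grep -v rot
```

```text
time_s: 13.45
tool_pos: [474.8, -257.0, 73.9]
wrist_force: [6.5, 5.8, -0.1]
grip_width: 0.4
finger_force: 4.8
time_s: 13.7
tool_pos: [474.8, -257.1, 74.0]
wrist_force: [10.6, 9.0, -0.6]
grip_width: 0.2
finger_force: 7.0
```

```bash
python3 -m handwheel '[{"tx":0.02,"ty":0,"tz":0,"wx":0,"wy":0,"wz":0,"grip":255},{"tx":0.02,"ty":0,"tz":0,"wx":0,"wy":0,"wz":0,"grip":255},{"tx":0,"ty":0,"tz":-0.05,"wx":0,"wy":0,"wz":0,"grip":150},{"tx":0,"ty":0,"tz":-0.054,"wx":0,"wy":0,"wz":0,"grip":120},{"tx":-0.04,"ty":0.027,"tz":0,"wx":0,"wy":0,"wz":0,"grip":120},{"tx":-0.04,"ty":0.027,"tz":0,"wx":0,"wy":0,"wz":0,"grip":120},{"tx":-0.015,"ty":0.026,"tz":0,"wx":0,"wy":0,"wz":0,"grip":120},{"tx":0,"ty":0,"tz":0,"wx":0,"wy":0,"wz":0,"grip":120},{"tx":0,"ty":0,"tz":0,"wx":0,"wy":0,"wz":0,"grip":120}]'
python3 - <<'E'
from h import *
s=env.observe(); p=np.array(s["tool_pos"])
k=imaging.get_calibration("wrist"); im=imaging.capture("wrist"); cv2.imwrite("pics/w5.png",im[:,:,::-1])
for t in ("tab_mid","bolt_tab"):
    z=dict(tab_mid=101,bolt_tab=70)[t]
    print(t,[(np.round(d["xy"],1).tolist(),round(d["p"],2),atz(k,d["xy"],z).round(1)) for d in imaging.mark_of(t,"wrist")][:3])
y=s["tool_rot"][2]; d=np.array([479.8,-360.8])-p[:2]
print(p.round(1),"tx,ty to home tab",d@[np.cos(y),np.sin(y)],d@[np.sin(y),-np.cos(y)])
E
```

```text
time_s: 14.82
tool_pos: [483.3, -355.8, 177.2]
tool_rot: [-3.14, 0.0, 0.731]
wrist_force: [-0.2, 1.0, -0.6]
grip_width: 46.6
finger_force: 0.0
tab_mid [([323.4, 266.7], 0.61, array([ 483.5, -360.7,  101. ]))]
bolt_tab [([203.4, 186.8], 0.66, array([ 464.2, -270. ,   70. ]))]
[ 483.3 -355.8  177.2] tx,ty to home tab -5.982142705147643 1.40329942738838
```

View pics/w5.png

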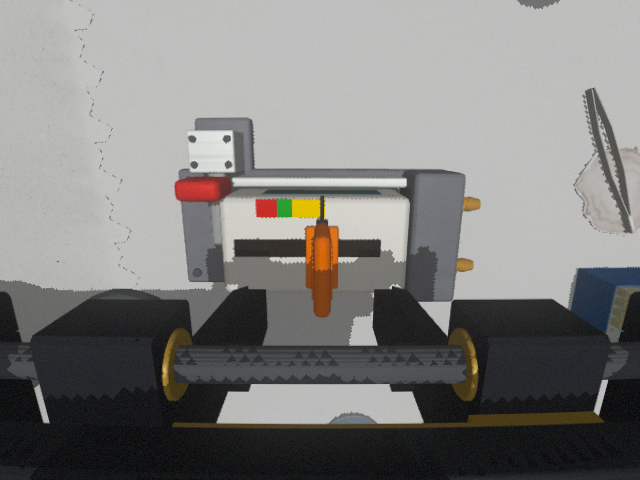

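```bash
python3 -m handwheel '[{"tx":-0.006,"ty":0.0014,"tz":0.04,"wx":0,"wy":0,"wz":0,"grip":120},{"tx":0,"ty":0,"tz":0.03,"wx":0,"wy":0,"wz":0,"grip":120},{"tx":0,"ty":0,"tz":0.0125,"wx":0,"wy":0,"wz":0,"grip":120},{"tx":0,"ty":0,"tz":0,"wx":0,"wy":0,"wz":0,"grip":120},{"tx":0,"ty":0,"tz":0,"wx":0,"wy":0,"wz":0,"grip":255},{"tx":0,"ty":0,"tz":0,"wx":0,"wy":0,"wz":0,"grip":255},{"tx":0,"ty":0,"tz":0,"wx":0,"wy":0,"wz":0,"grip":255},{"tx":0,"ty":0,"tz":0,"wx":0,"wy":0,"wz":0,"grip":255},{"tx":0,"ty":0,"tz":0,"wx":0,"wy":0,"wz":0,"grip":255},{"tx":0,"ty":0,"tz":0,"wx":0,"wy":0,"wz":0,"grip":255}]' 40
python3 -m handwheel '[{"tx":0,"ty":0,"tz":0,"wx":0,"wy":0,"wz":0,"grip":255},{"tx":0,"ty":0,"tz":0,"wx":0,"wy":0,"wz":0,"grip":255},{"tx":0,"ty":0,"tz":0,"wx":0,"wy":0,"wz":0,"grip":255}]' 40
```

```text
time_s: 16.23
tool_pos: [479.0, -361.3, 95.5]
tool_rot: [-3.14, -0.001, 0.73]
wrist_force: [-2.7, 3.3, 6.0]
grip_width: 9.5
finger_force: 40.0
time_s: 16.6
tool_pos: [479.0, -361.3, 95.5]
tool_rot: [-3.14, -0.001, 0.73]
wrist_force: [-2.2, 3.7, 5.6]
grip_width: 9.5
finger_force: 40.0
```

```bash
(python3 -m handwheel '[{"tx":0,"ty":-0.002,"tz":0,"wx":0,"wy":0,"wz":0,"grip":255},{"tx":0,"ty":-0.002,"tz":0,"wx":0,"wy":0,"wz":0,"grip":255},{"tx":0,"ty":-0.002,"tz":0,"wx":0,"wy":0,"wz":0,"grip":255},{"tx":0,"ty":-0.002,"tz":0,"wx":0,"wy":0,"wz":0,"grip":255},{"tx":0,"ty":-0.002,"tz":0,"wx":0,"wy":0,"wz":0,"grip":255},{"tx":0,"ty":-0.002,"tz":0,"wx":0,"wy":0,"wz":0,"grip":255},{"tx":0,"ty":-0.002,"tz":0,"wx":0,"wy":0,"wz":0,"grip":255},{"tx":0,"ty":-0.002,"tz":0,"wx":0,"wy":0,"wz":0,"grip":255},{"tx":0,"ty":-0.002,"tz":0,"wx":0,"wy":0,"wz":0,"grip":255},{"tx":0,"ty":0,"tz":0,"wx":0,"wy":0,"wz":0,"grip":255}]'
python3 -m handwheel '[{"tx":0,"ty":-0.002,"tz":0,"wx":0,"wy":0,"wz":0,"grip":255},{"tx":0,"ty":-0.002,"tz":0,"wx":0,"wy":0,"wz":0,"grip":255},{"tx":0,"ty":-0.002,"tz":0,"wx":0,"wy":0,"wz":0,"grip":255},{"tx":0,"ty":0,"tz":0,"wx":0,"wy":0,"wz":0,"grip":255}]')|grep -v rot
```

```text
time_s: 17.85
tool_pos: [468.3, -349.2, 95.5]
wrist_force: [5.3, -4.1, -0.6]
grip_width: 9.6
finger_force: 40.0
time_s: 18.35
tool_pos: [464.9, -345.4, 95.5]
wrist_force: [5.8, -6.7, -3.3]
grip_width: 9.6
finger_force: 40.0
```

```bash
(python3 -m handwheel '[{"tx":0,"ty":-0.002,"tz":0,"wx":0,"wy":0,"wz":0,"grip":255},{"tx":0,"ty":-0.002,"tz":0,"wx":0,"wy":0,"wz":0,"grip":255},{"tx":0,"ty":-0.0015,"tz":0,"wx":0,"wy":0,"wz":0,"grip":255},{"tx":0,"ty":0,"tz":0,"wx":0,"wy":0,"wz":0,"grip":255},{"tx":0,"ty":0,"tz":0,"wx":0,"wy":0,"wz":0,"grip":255}]'
python3 - <<'E'
from h import *
y=.73
for i in range(3):
    k=imaging.get_calibration("wrist");im=imaging.capture("wrist");s=env.observe();f=np.array(s["wrist_force"]);d=np.array(s["tool_pos"])[:2]-[479.4,-361]
    u=np.array([-np.sin(y),np.cos(y)]);print("pull",d@u,"F",-f[:2]@u)
cv2.imwrite("pics/w6.png",cv2.resize(im[130:330,160:480],None,fx=2,fy=2)[:,:,::-1])
E
)|grep -v rot
```

```text
time_s: 18.98
tool_pos: [461.7, -341.9, 95.6]
wrist_force: [8.2, -8.4, -5.7]
grip_width: 10.0
finger_force: 40.0
pull 26.03096943740839 F 11.536054295407244
pull 26.02437210462855 F 11.06088696912651
pull 26.060623978635817 F 11.674520425232418
```

View pics/w6.png

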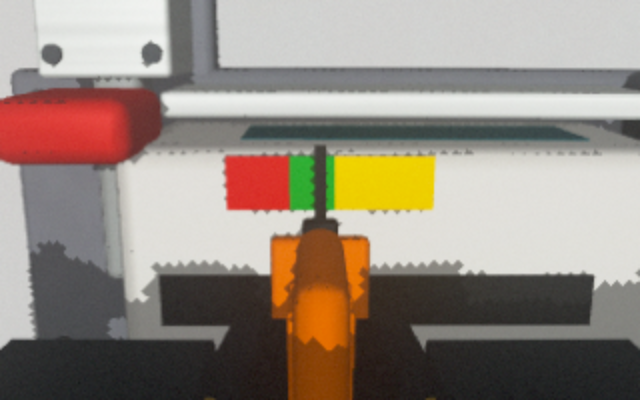

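```bash
(python3 -m handwheel '[{"tx":0,"ty":-0.0008,"tz":0,"wx":0,"wy":0,"wz":0,"grip":255},{"tx":0,"ty":0,"tz":0,"wx":0,"wy":0,"wz":0,"grip":255},{"tx":0,"ty":0,"tz":0,"wx":0,"wy":0,"wz":0,"grip":255},{"tx":0,"ty":0,"tz":0,"wx":0,"wy":0,"wz":0,"grip":255},{"tx":0,"ty":0,"tz":0,"wx":0,"wy":0,"wz":0,"grip":255},{"tx":0,"ty":0,"tz":0,"wx":0,"wy":0,"wz":0,"grip":255},{"tx":0,"ty":0,"tz":0,"wx":0,"wy":0,"wz":0,"grip":255},{"tx":0,"ty":0,"tz":0,"wx":0,"wy":0,"wz":0,"grip":255},{"tx":0,"ty":0,"tz":0,"wx":0,"wy":0,"wz":0,"grip":255},{"tx":0,"ty":0,"tz":0,"wx":0,"wy":0,"wz":0,"grip":255},{"tx":0,"ty":0,"tz":0,"wx":0,"wy":0,"wz":0,"grip":255}]'
python3 -m handwheel '[{"tx":0,"ty":0.002,"tz":0,"wx":0,"wy":0,"wz":0,"grip":255},{"tx":0,"ty":0.002,"tz":0,"wx":0,"wy":0,"wz":0,"grip":255},{"tx":0,"ty":0.002,"tz":0,"wx":0,"wy":0,"wz":0,"grip":255},{"tx":0,"ty":0.002,"tz":0,"wx":0,"wy":0,"wz":0,"grip":255},{"tx":0,"ty":0.002,"tz":0,"wx":0,"wy":0,"wz":0,"grip":255},{"tx":0,"ty":0.002,"tz":0,"wx":0,"wy":0,"wz":0,"grip":255},{"tx":0,"ty":0.002,"tz":0,"wx":0,"wy":0,"wz":0,"grip":255},{"tx":0,"ty":0.002,"tz":0,"wx":0,"wy":0,"wz":0,"grip":255},{"tx":0,"ty":0.002,"tz":0,"wx":0,"wy":0,"wz":0,"grip":255},{"tx":0,"ty":0.002,"tz":0,"wx":0,"wy":0,"wz":0,"grip":255},{"tx":0,"ty":0.002,"tz":0,"wx":0,"wy":0,"wz":0,"grip":255},{"tx":0,"ty":0,"tz":0,"wx":0,"wy":0,"wz":0,"grip":255}]')|grep -v rot
```

```text
time_s: 20.5
tool_pos: [461.3, -341.4, 95.6]
wrist_force: [8.6, -8.3, -6.3]
grip_width: 9.3
finger_force: 40.0
time_s: 22.0
tool_pos: [474.1, -355.8, 95.5]
wrist_force: [2.5, -1.6, 6.8]
grip_width: 9.6
finger_force: 40.0
```

```bash
python3 -m handwheel '[{"tx":0,"ty":0.002,"tz":0,"wx":0,"wy":0,"wz":0,"grip":255},{"tx":0,"ty":0.002,"tz":0,"wx":0,"wy":0,"wz":0,"grip":255},{"tx":0,"ty":0.002,"tz":0,"wx":0,"wy":0,"wz":0,"grip":255},{"tx":0,"ty":0.001,"tz":0,"wx":0,"wy":0,"wz":0,"grip":255},{"tx":0,"ty":0,"tz":0,"wx":0,"wy":0,"wz":0,"grip":255},{"tx":0,"ty":0,"tz":0,"wx":0,"wy":0,"wz":0,"grip":255}]'
```

```text
time_s: 22.75
tool_pos: [477.8, -359.9, 95.4]
tool_rot: [-3.138, -0.001, 0.73]
wrist_force: [-0.5, 2.0, 9.8]
grip_width: 9.4
finger_force: 40.0
```

```bash
python3 -m handwheel '[{"tx":0,"ty":0.001,"tz":0,"wx":0,"wy":0,"wz":0,"grip":255},{"tx":0,"ty":0.001,"tz":0,"wx":0,"wy":0,"wz":0,"grip":255},{"tx":0,"ty":0,"tz":0,"wx":0,"wy":0,"wz":0,"grip":255}]'
python3 -m handwheel '[{"tx":0,"ty":0,"tz":0,"wx":0,"wy":0,"wz":0,"grip":140},{"tx":0,"ty":0,"tz":0,"wx":0,"wy":0,"wz":0,"grip":140},{"tx":0,"ty":0,"tz":0,"wx":0,"wy":0,"wz":0,"grip":140},{"tx":0,"ty":0,"tz":0,"wx":0,"wy":0,"wz":0,"grip":140},{"tx":0,"ty":0,"tz":0,"wx":0,"wy":0,"wz":0,"grip":140},{"tx":0,"ty":0,"tz":-0.04,"wx":0,"wy":0,"wz":0,"grip":140},{"tx":0,"ty":0,"tz":-0.05,"wx":0,"wy":0,"wz":0,"grip":140},{"tx":0,"ty":0,"tz":0,"wx":0,"wy":0,"wz":0,"grip":140},{"tx":0,"ty":0,"tz":0,"wx":0,"wy":0,"wz":0,"grip":140}]'
python3 - <<'E'
from h import *
im=imaging.capture("wrist"); cv2.imwrite("pics/w7.png",im[:,:,::-1])
E
```

```text
time_s: 23.12
tool_pos: [479.0, -361.3, 95.4]
tool_rot: [-3.138, -0.001, 0.73]
wrist_force: [-1.9, 2.8, 10.6]
grip_width: 9.7
finger_force: 40.0
time_s: 24.25
tool_pos: [479.9, -362.0, 184.7]
tool_rot: [-3.141, -0.0, 0.731]
wrist_force: [0.2, -0.2, -0.6]
grip_width: 39.6
finger_force: 0.0
```

View pics/w7.png

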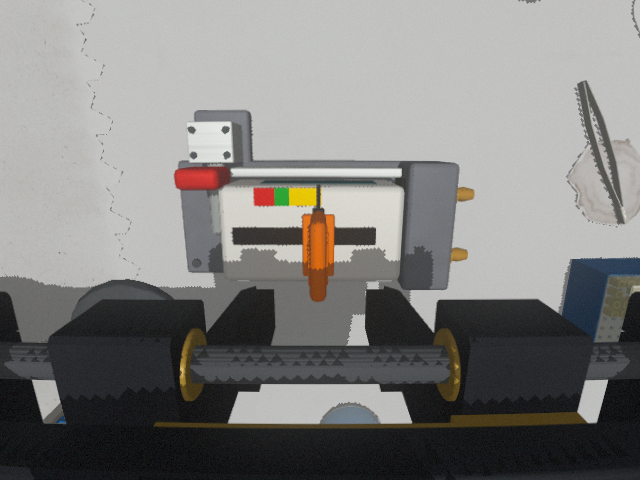

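The picture shows the needle back at the rest end of yellow (318,195), the bolt's red tab still across (200,178), and the cartridge home. The gripper is clear of everything.

```bash
python3 -c "
from cell import job; print(job.finish_job())"
```

```text
the job is handed in; nothing more can be done
None
```

I handed the job in: the cartridge is home, the bolt is across, and the tab was held in the green band for over a second, then eased back to rest. The arm stayed clear of the bottle, and the hand-in returned no verdict.

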